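# Set out the worm-sieving place

### The arm

A 6-joint arm with a two-finger parallel gripper is mounted at the origin on the work surface. World frame = base frame: x ahead of the robot, y to its left, z up, the work surface at z = 0. Lengths are in m, angles in rad, forces in N, time in s.
With the tool pointing down it reaches from about 0.25 to 0.725 m from the base axis. Payload 4 kg.
Tool frame: the origin (TCP) lies midway between the tips of the shut fingers; the grasp point (between the pads) lies 19 mm behind it; z points along the fingers, y is the line along which they close (so a half turn about z gives the same grasp; the last joint's range is limited). The gripper opens to 85 mm and grips with 20 to 120 N. Pads are 22 mm wide; open, the fingers measure 114 mm over their backs; the gripper's body (76 mm by 85 mm) begins 54 mm behind the grasp point. The pads swing forward as they close: fully open they stand 13 mm farther back than shut.
Start: joints at [0, 0.241, 0.005, 1.335, 0, 1.571], TCP at [0.5, -0, 0.231] pointing down, gripper open.
Joint ranges: [-2.72, 2.72], [-1.05, 1.87], [-1.09, 1.28], [-1.99, 2.15], [-1.42, 1.44], [-3.14, 3.14]. Speed limits (rad/s): [2.79, 2.79, 3.14, 3.14, 3.14, 3.14].

### API

Orientations are given as a unit quaternion [x, y, z, w].
In Python, from workcell import get_obs, camera, job_done, silhouettes gives the robot as it stands. The module is installed in compiled form; this text tells all that it offers.
- The arm moves only by the tool drive_tool, never from a script. Its argument "increments" is a list of rows, each a list of 3 entries, a list of its own where there are three numbers: the shift along the world's x, y, z in mm, then the turn, a rotation vector about the world's x, y, z in degrees, then the opening, from 0 (shut) to 1 (fully open). A call has 1 to 8 rows; each row shifts and turns the commanded pose from where the row before left it; what a row does not reach is not made up. A row lasts 1/12 s, in which the tool goes at most 41.7 mm and 7.16 degrees, less where a joint would pass 70% of its speed; a pose out of reach is approached as far as the arm can. A call is refused whole if a number of a shift passes 41.7 or a number of a turn 7.16, either way. A call with a gripper value outside its range is refused whole. The fingers move at their own pace and stop on an object; the grip force is fixed at half the most. Time passes only in rows, so rows that do not move let the fingers close. It gives the time, the measured TCP pose, the force, the opening and the grip force at its end, in the units of the state.
- get_obs(): the state, without advancing time (a new reading comes with each control period).
- camera(name): name is "scene" or "side" or "wrist"; returns a dict with "image" (480x640x3 uint8, red, green, blue), "K" (3x3 intrinsics, pixels), "view" (4x4, takes a point from world to camera coordinates). Camera axes: x right, y down, z forward; pixel columns grow to the right and rows downward; lengths in m; the calibration is good to about 2 mm. The wrist camera is an equidistant fisheye: a pixel r from the principal point sees the ray r / f radians off the axis. A picture is of the moment at which its call begins. There is no depth.
- job_done(): hands the job in; it is judged then, once.
Trained networks look in a picture, given as the dict that the camera call returned (one of the last four; its "shot" number tells which), for a name from the list of things; names that differ only in an ending like _2 or _b are one class to them, and where a whole thing is asked for, a point or a joint stands for the part that bears it (a point fixed in the world has none). Each returns a list of dicts, best first, with "conf" (0 to 1); they miss things now and then, are a little off and sometimes report something else, mostly with a low value. They report only what shows in the picture. A call takes as long as a camera call.
- silhouettes(query, picture): "region" (480x640 bool, what is visible of it) and "bbox" ([left, top, right, bottom] in pixels, round what is visible of it).
The state is a dict: "clock": time; "joint_pos": joint angles; "joint_vel": joint speeds; "tau": joint torques, N m; "eef_pos": TCP position; "tool_rot": TCP orientation; "ft_force": force on the tool from outside, world axes, zero at the start; "ft_torque": the same for the moment, N m; "grip_width": finger opening in m; "grasp_force": force on a finger pad.
Only numpy, scipy, OpenCV 4.12 (cv2) and the standard library are available. Lean on these libraries where they do the work, as an engineer would, in place of code of your own. Each camera call takes 0.05 s, during which the arm holds its last target. There are 200 camera calls.

### The job

Set out the bench for the next worm sample. Build the sieve tower: lock the blue fine sieve onto the white receiver and then the green coarse sieve on top of it, each put on with its ears crosswise and given its quarter turn clockwise until its ears line up with those below. Stand the amber sample jar level with the tower on its left, 10 cm from it centre to centre, and the yellow-capped collecting pot level with the picking dish on its right, also 10 cm centre to centre (left and right as the robot sees them); keep the jar upright, leave the other loose things where they stand, and let go of everything.

Things in the scene. Friction and masses are not known exactly. Their poses are not given: they have to be found in the camera images.
- drip_tray: Round black drip tray, 96 mm across, 8 mm high, fixed; the white receiver is fixed at its centre, so this is also the tower's centre. Origin: centre of its underside on the bench. Axes as the world's: +x away from the robot, +y to the robot's left.
- receiver: White cup, 64 mm across, 42 mm high, open top, fixed in the drip tray. Origin: centre of underside, z up. Grey ears at its +x and -x, to 40 mm from the axis; grey spout low at +y. Mouth: bayonet socket, pin gaps at +y and -y (10 degrees play, 1.5 mm radial play, rounded lead-in). A sieve enters with ears crosswise, drops 11 mm onto the rim: its origin is then 31 mm above this one.
- fine_sieve: Blue sieve, close steel mesh, 90 g, 39 mm high: ring 64 mm across (from 11 mm up), mouth a socket like the receiver's (gaps at +y, -y), on a spigot 51 mm across, 11 mm high, with pins at +x and -x. Ears above the pins, 13 mm wide, to 40 mm from the axis, 26-35 mm up: grip the ring across y. Origin: centre of underside, z up. Once seated, a quarter turn clockwise (from above) locks it.
- coarse_sieve: Green sieve, wide mesh over white; in size, mass, ears, pins, origin and axes the same part as the blue one. On the blue sieve it seats with its origin 28 mm above the blue one's. All sieve joints turn freely, friction only; a stop ends the clockwise turn about 5 degrees past ears in line, anticlockwise is blocked, and a sieve stays where it is left.
- sample_jar: Amber glass sample jar with a black lid and a white paper band: plain cylinder, 50 mm in diameter, 75 mm high, about 200 g. Origin: centre of its underside.
- picking_dish: Round white picking dish with a blue rim, 91 mm in diameter at the rim, 16 mm high, fixed to the bench. Origin: centre of its underside. Its axes are the world's: +y to the robot's left, -y to its right.
- collecting_pot: Small white collecting pot with a yellow cap: plain cylinder, 36 mm in diameter, 48 mm high, about 45 g. Origin: centre of its underside.
- clear_jar: Bystander: clear glass jar with a white lid, loose, 50 mm in diameter, 75 mm high. Origin: centre of its underside.
- red_pot: Bystander: small white pot with a red cap, loose, 36 mm in diameter, 48 mm high. Origin: centre of its underside.
- scrub_brush: Bystander: loose wooden scrubbing brush lying bristles down, 95 mm long (its x) by 34 mm wide, 36 mm high. Origin: centre of its underside.

How it is judged:
By the outcome, as a careful person would: the job done as asked, in the order asked, and still so for the second after the job is handed in, with the robot touching nothing.
It also fails if it takes over 115 s, if anything falls off the work surface, if the arm or the gripper's body presses on something with over 40 N, if the wrist force passes 120 N, or if a joint passes its speed limit or range.

## Working session

There is one attempt and no reset: what is moved stays moved. The work goes in short steps, Python scripts to look and compute and a tool call to move; the robot and the scene stay as the last step left them, time stands still between calls to the robot, and variables do not carry over. Pictures are saved under pics/ and viewed, at most 14 in all, crops included, and the job is handed in when it is done.

Besides the shell and the picture viewer there is one more tool, called after ">>>" as name([rows], argument=value, ...), one row to a line, values as JSON. drive_tool: Moves the arm, as the interface text tells. Its arguments: {"type":"object","properties":{"increments":{"type":"array"}},"required":["increments"]}

```bash
mkdir -p pics
cat > h.py <<'E'
import numpy as np, cv2
from workcell import get_obs, camera, job_done, silhouettes
N=["drip_tray","receiver","fine_sieve","coarse_sieve","sample_jar","picking_dish","collecting_pot","clear_jar","red_pot","scrub_brush"]
def save(p,n): cv2.imwrite(f"pics/{n}.png",p["image"][:,:,::-1])
def ray(p,u,v,fish=False):
    K=p["K"];V=p["view"];x=(u-K[0,2])/K[0,0];y=(v-K[1,2])/K[1,1]
    if fish:
        r=np.hypot(x,y)+1e-12; d=np.array([x/r*np.sin(r),y/r*np.sin(r),np.cos(r)])
    else: d=np.array([x,y,1.])
    R=V[:3,:3]; return -R.T@V[:3,3], R.T@(d/np.linalg.norm(d))
def atz(p,u,v,z,fish=False):
    c,d=ray(p,u,v,fish); return c+d*(z-c[2])/d[2]
def proj(p,P,fish=False):
    K=p["K"];V=p["view"];q=np.asarray(P)@V[:3,:3].T+V[:3,3]
    if fish:
        h=np.hypot(q[:,0],q[:,1])+1e-12;t=np.arctan2(h,q[:,2]);a=q[:,:2]/h[:,None]*t[:,None]
    else: a=q[:,:2]/q[:,2:]
    return a*[K[0,0],K[1,1]]+[K[0,2],K[1,2]]
E
python3 - <<'E'
from h import *
o=get_obs();print(o["clock"],o["eef_pos"],o["tool_rot"],o["grip_width"])
for c in ["scene","side","wrist"]:
    p=camera(c);save(p,c+"0")
    print(c,p["K"][0],p["K"][1,2],np.round(p["view"],3).tolist())
    for n in N:
        for s in silhouettes(n,p)[:2]:
            print(n,round(s["conf"],2),s["bbox"],s["region"].sum())
E
```

```text
0.0 [4.99392319e-01 6.38661754e-06 2.30405580e-01] [ 0.70710207  0.70711074 -0.00073795 -0.00072898] 0.08552912495022452
scene [603.2495038    0.         319.88548113] 243.62356874951607 [[-0.653, 0.757, 0.004, 0.351], [0.623, 0.541, -0.565, -0.322], [-0.43, -0.367, -0.825, 1.545], [0.0, 0.0, 0.0, 1.0]]
drip_tray 0.83 [324.0, 307.4, 370.0, 349.0] 602
receiver 0.96 [335.5, 303.5, 371.6, 339.7] 1038
fine_sieve 0.96 [327.3, 204.6, 359.3, 234.5] 730
coarse_sieve 0.96 [286.0, 171.3, 315.6, 203.3] 679
sample_jar 0.69 [381.0, 226.9, 406.9, 266.9] 806
sample_jar 0.23 [434.6, 274.5, 453.3, 300.4] 399
picking_dish 0.55 [222.7, 217.7, 262.4, 251.9] 1128
collecting_pot 0.73 [481.1, 310.0, 507.2, 338.2] 442
clear_jar 0.97 [199.7, 118.0, 229.2, 159.6] 724
red_pot 0.97 [477.0, 310.0, 507.1, 338.1] 477
red_pot 0.2 [435.5, 274.3, 454.6, 298.0] 410
scrub_brush 0.7 [241.8, 145.5, 271.9, 185.1] 639
side [549.38100926   0.         321.81069581] 239.0252206060549 [[-0.93, -0.368, 0.006, 0.484], [-0.255, 0.633, -0.731, 0.169], [0.265, -0.681, -0.682, 1.16], [0.0, 0.0, 0.0, 1.0]]
drip_tray 0.66 [219.9, 277.
[... 328 characters left out ...]
.73 [333.0, 239.4, 365.0, 268.3] 678
red_pot 0.63 [265.1, 377.7, 284.3, 407.4] 537
scrub_brush 0.62 [362.9, 184.6, 398.2, 201.1] 618
wrist [371.64829954   0.         322.40196597] 237.48760474179394 [[1.0, -0.0, -0.001, -0.499], [-0.0, -0.966, 0.26, -0.033], [-0.001, -0.26, -0.966, 0.378], [0.0, 0.0, 0.0, 1.0]]
drip_tray 0.74 [417.5, 3.5, 500.3, 91.6] 2125
receiver 0.77 [431.2, 6.6, 505.0, 73.1] 3746
receiver 0.6 [237.4, 177.0, 320.9, 245.1] 3967
fine_sieve 0.89 [236.7, 176.7, 318.3, 243.4] 3941
coarse_sieve 0.67 [239.9, 298.5, 312.9, 361.7] 3245
sample_jar 0.67 [228.4, 32.7, 292.3, 96.2] 3410
picking_dish 0.79 [395.0, 303.2, 444.1, 372.6] 2143
scrub_brush 0.6 [313.2, 393.1, 323.1, 392.5] 38
```

View pics/scene0.png

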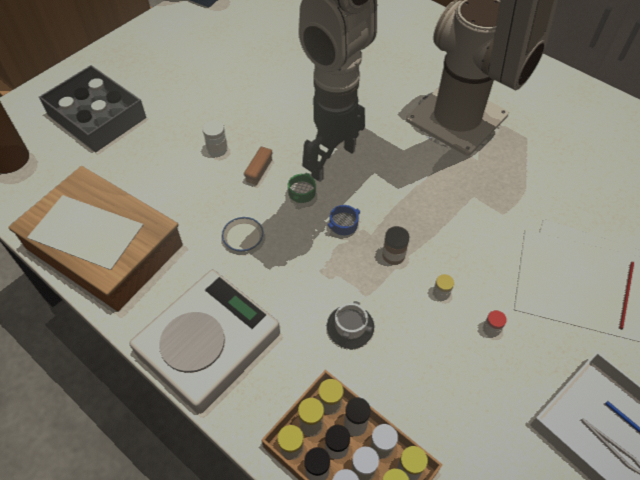

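View pics/wrist0.png

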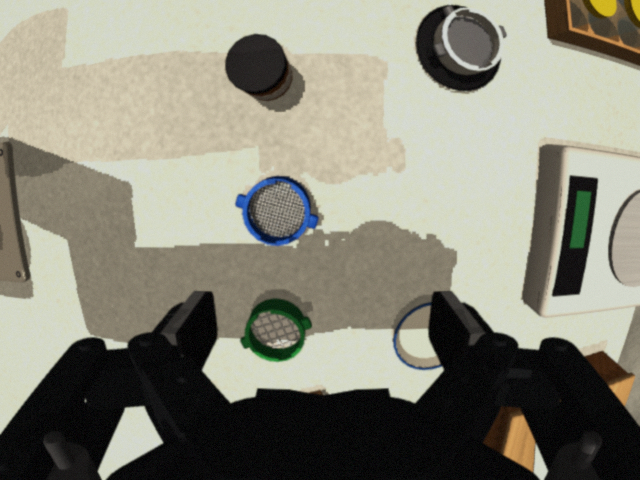

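View pics/side0.png

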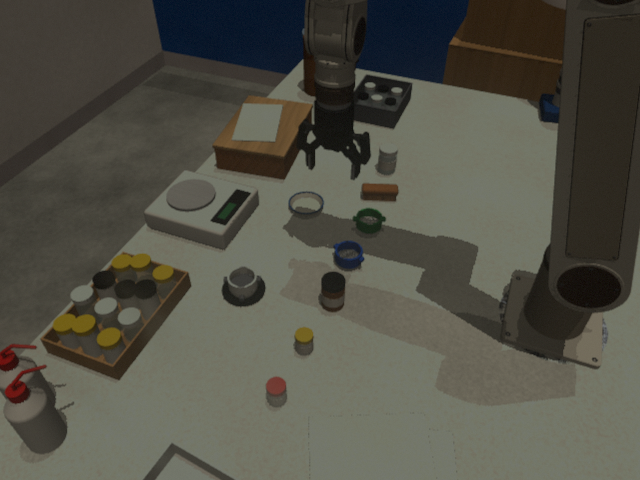

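The wrist view (x right, y up) shows the blue sieve at (278,210), the green one at (277,330), the jar at (258,65), the receiver at (470,42) and the dish at (430,335). In the scene view, the yellow pot is at (444,287) and the red pot at (496,323).

```bash
cat >> h.py <<'E'
from scipy.optimize import least_squares
A=np.linspace(0,2*np.pi,72,endpoint=False)
def circ(r,z): return np.c_[r*np.cos(A),r*np.sin(A),0*A+z]
def ears(z0=26,z1=35): return np.array([[s*x,y,z] for s in(1,-1) for x in(30,40) for y in(-6.5,6.5) for z in(z0,z1)],float)
S=np.r_[circ(25.5,0),circ(32,11),circ(32,39),ears()]/1e3
M=dict(drip_tray=np.r_[circ(48,0),circ(48,8)]/1e3,receiver=np.r_[circ(32,42)]/1e3,fine_sieve=S,coarse_sieve=S,
 sample_jar=np.r_[circ(25,0),circ(25,75)]/1e3,clear_jar=np.r_[circ(25,0),circ(25,75)]/1e3,
 collecting_pot=np.r_[circ(18,0),circ(18,48)]/1e3,red_pot=np.r_[circ(18,0),circ(18,48)]/1e3,
 picking_dish=np.r_[circ(45.5,16)]/1e3)
def fit(m,obs,x0,free=3,yaw=0):
    """obs: list of (pic,bbox,fish); fits x,y,z by bbox edges"""
    c,s=np.cos(yaw),np.sin(yaw);m=m@np.array([[c,s,0],[-s,c,0],[0,0,1]])
    def f(q):
        t=np.zeros(3);t[:free]=q;out=[]
        for p,b,fi in obs:
            uv=proj(p,m+t,fi);out+=list(np.r_[uv.min(0),uv.max(0)]-b)
        return out
    r=least_squares(f,np.array(x0[:free],float),loss="soft_l1",x_scale=.01)
    return r.x,np.round(r.fun,1)
E
python3 - <<'E'
from h import *
P=[(camera(c),c=="wrist") for c in ["scene","side","wrist"]]
yaw=dict(fine_sieve=np.radians(-15),coarse_sieve=np.radians(21))
for n in M:
    obs=[]
    for p,fi in P:
        for s in silhouettes(n,p)[:1]:
            b=s["bbox"]
            if fi and n=="picking_dish": continue
            obs.append((p,np.array(b),fi))
    if obs:
        i=0
        b=obs[0][1]; x0=atz(obs[0][0],(b[0]+b[2])/2,(b[1]+b[3])/2,.03,obs[0][2])
        x0[2]=0
        for fr in (2,3):
            x,r=fit(M[n],obs,x0,fr,yaw.get(n,0)); print(n,len(obs),np.round(x*1000,1),r.tolist() if fr==2 else '')
# other features
sc=P[0][0]
for nm,u,v,z in [("redpot",496,318,.048),("ypot",445,282,.048),("crate corner L",263,440,.02),("crate corner top",327,374,.02),("crate R",438,462,.02),("block near",112,303,.0),("block rt",181,240,.0),("brush",258,165,.03),("clearjar",214,132,.075)]:
    print(nm,np.round(atz(sc,u,v,z)*1000))
sd=P[1][0]
print(np.round(atz(sd,304,335,.048)*1000),np.round(atz(sd,276,385,.048)*1000),np.round(atz(sd,334,283,.075)*1000))
print(np.round(atz(sc,397,238,.075)*1000))
E
```

```text
drip_tray 3 [642.1 169.7] [1.7, -1.8, 0.5, 5.3, 0.2, -7.9, -1.8, 0.7, -1.3, 1.5, 1.9, -0.1]
drip_tray 3 [642.4 169.9  -1.3] 
receiver 3 [635.7 168.1] [2.4, 1.4, -0.3, -7.9, 7.0, -0.2, -4.2, -16.6, 4.3, 1.4, -3.5, -3.6]
receiver 3 [635.8 167.9  -1.5] 
fine_sieve 3 [455.6   0.6] [-0.6, 0.2, 3.2, 0.8, 1.7, 1.1, -3.0, 1.0, -1.4, 0.8, 1.3, 0.2]
fine_sieve 3 [456.2   1.3   2.6] 
coarse_sieve 3 [ 447.4 -126.8] [-191.1, -135.4, -189.1, -132.2, -5.1, -0.8, -0.7, 1.7, -4.2, -5.3, 0.3, 0.1]
coarse_sieve 3 [ 447.2 -136.3  -13.6] 
sample_jar 3 [447.5 134.3] [1.1, 0.2, -0.3, -0.4, 4.1, -2.3, -1.1, -0.6, -1.4, -4.1, 5.4, 1.0]
sample_jar 3 [446.  133.2  -5.6] 
clear_jar 2 [ 477.8 -383.2] [-0.4, -0.1, 1.1, -0.9, -0.8, -0.6, -0.2, 0.4]
clear_jar 2 [ 477.4 -385.8   -2.9] 
collecting_pot 2 [449.4 260.9] [-0.8, -1.0, 1.6, 0.5, 0.5, -3.6, -1.0, 1.1]
collecting_pot 2 [448.9 260.1  -3.4] 
red_pot 2 [455.3 384.3] [-0.8, -0.2, 2.3, -0.4, -0.5, 0.8, -0.0, -1.2]
red_pot 2 [455.4 383.2  -2.6] 
picking_dish 2 [ 623.8 -146. ] [0.9, 1.4, 0.4, -0.7, -0.5, -3.3, 0.1, -3.1]
picking_dish 2 [ 622.9 -149.5   -9.6] 
redpot [459. 383.  48.]
ypot [456. 262.  48.]
crate corner L [918. 197.  20.]
crate corner top [751. 202.  20.]
crate R [748. 451.  20.]
block near [ 916. -236.    0.]
block rt [ 718. -247.    0.]
brush [ 466. -252.   30.]
clearjar [ 487. -370.   75.]
[453. 265.  48.] [456. 386.  48.] [438. 140.  75.]
[449. 134.  75.]
```

>>> drive_tool([
  [[-6,0,0],[0,0,7],1],
  [[-6,0,0],[0,0,7],1],
  [[-6,0,0],[0,0,7],1],
  [[-6,0,0],[0,0,7],1],
  [[-6,0,0],[0,0,7],1],
  [[-6,0,0],[0,0,7],1],
  [[-6,0,0],[0,0,7],1],
  [[-1,0,0],[0,0,7],1],
])

```text
clock: 3.82
eef_pos: [0.4561, -0.0, 0.2314]
tool_rot: [0.289, 0.957, -0.0, -0.0]
ft_force: [-0.1, 0.5, -0.3]
grip_width: 0.0859
grasp_force: 0.0
```

>>> drive_tool([
  [[0,0,-10],[0,0,7],1],
  [[0,0,-10],[0,0,7],1],
  [[0,0,-10],[0,0,5],1],
  [[0,0,0],[0,0,0],1],
])

```text
clock: 4.15
eef_pos: [0.4557, 0.0, 0.1996]
tool_rot: [0.13, 0.992, -0.0, -0.002]
ft_force: [-0.3, 0.1, -0.4]
grip_width: 0.0851
grasp_force: 0.0
```

Run:
```python
from h import *
o=get_obs();print(o["clock"],o["eef_pos"],o["joint_pos"],o["ft_force"])
p=camera("wrist");save(p,"w1")
for n in ["fine_sieve","coarse_sieve","receiver","drip_tray"]:
    for s in silhouettes(n,p)[:1]:print(n,round(s["conf"],2),s["bbox"])
for t in [-15,-12,-9,-18,-21]:
    s=silhouettes("fine_sieve",p)[0]
    print(t,[a.tolist() for a in fit(S,[(p,np.array(s["bbox"]),True)],[.456,0,0],2,np.radians(t))])
```

```text
4.15 [4.55690488e-01 1.45325759e-05 1.99597298e-01] [ 1.93780487e-05  1.73429066e-01 -1.64204622e-01  1.23658461e+00
  1.87880839e-05  2.60464911e-01] [-0.34827312  0.08214295 -0.3942167 ]
fine_sieve 0.85 [286.6, 169.1, 360.4, 262.9]
coarse_sieve 0.97 [150.2, 210.9, 221.9, 284.6]
receiver 0.76 [488.5, 311.0, 545.7, 350.9]
drip_tray 0.64 [480.1, 293.4, 541.7, 327.4]
-15 [[0.45404598833451276, 0.0016201807533619739], [-1.4, 0.3, 1.4, -0.3]]
-12 [[0.4540647770772027, 0.0016172140184467342], [-1.4, 0.0, 1.4, 0.0]]
-9 [[0.4540761013575878, 0.0015967945345727991], [-1.4, -0.2, 1.4, 0.2]]
-18 [[0.45406375965417733, 0.0016068661967448396], [-1.4, -0.0, 1.4, 0.0]]
-21 [[0.45408426512260486, 0.0016236046989159488], [-1.4, -0.2, 1.4, 0.3]]
```

View pics/w1.png

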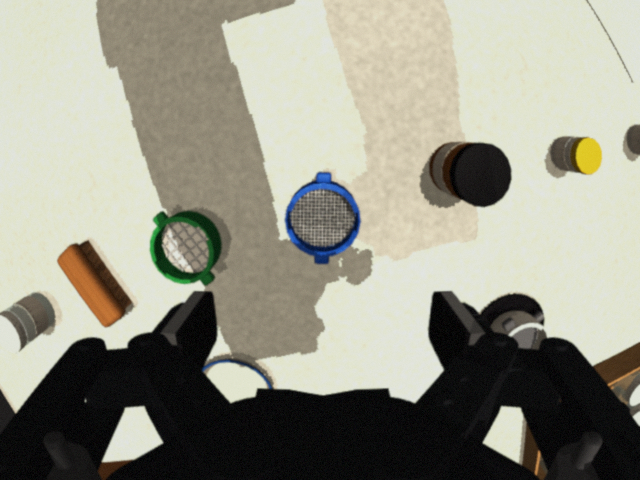

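The blue sieve is at (322,218), its ears (323,177)/(321,260) almost vertical in the picture, so the tool is aligned to about 1.5°. I'll refine with a silhouette fit.

```bash
cat >> h.py <<'E'
from scipy.optimize import minimize
e=ears()/1e3
SP=[np.r_[circ(25.5,0),circ(25.5,11)]/1e3,np.r_[circ(32,11),circ(32,39)]/1e3,e[:8],e[8:]]
def render(p,parts,q,fish):
    c,s=np.cos(q[3]),np.sin(q[3]);R=np.array([[c,s,0],[-s,c,0],[0,0,1]]);im=np.zeros((1920,2560),np.uint8)
    for m in parts:
        uv=proj(p,m@R+q[:3],fish).astype(np.float32)
        cv2.fillConvexPoly(im,np.round((cv2.convexHull(uv)+.5)*4*16).astype(np.int32),1,shift=4)
    return cv2.resize(im*255,(640,480),interpolation=cv2.INTER_AREA)/255.
def fill(reg):
    m=reg.astype(np.uint8);cs,_=cv2.findContours(m,cv2.RETR_EXTERNAL,cv2.CHAIN_APPROX_NONE)
    return cv2.drawContours(np.zeros_like(m),[max(cs,key=cv2.contourArea)],-1,1,-1).astype(float)
def sfit(obs,parts,x,y,z,yaw,freez=False):
    """obs: (pic, mask, fish). returns x,y,z,yawdeg (mm) and 1-IoU"""
    def q(v): return np.array([x+v[0]/1e3,y+v[1]/1e3,z+(v[3]/1e3 if freez else 0),yaw+v[2]/20])
    def f(v):
        t=0
        for p,m,fi in obs:
            r=render(p,parts,q(v),fi);t+=1-np.minimum(r,m).sum()/np.maximum(r,m).sum()
        return t/len(obs)
    n=4 if freez else 3
    r=minimize(f,np.zeros(n),method="Nelder-Mead",options=dict(initial_simplex=np.r_[np.zeros((1,n)),np.eye(n)*3],xatol=.05,fatol=1e-4))
    v=q(r.x);return np.round(np.r_[v[:3]*1e3,np.degrees(v[3])],1),round(r.fun,3)
def hue(p,lo,hi,box,s=80,v=25):
    h=cv2.inRange(cv2.cvtColor(p["image"],cv2.COLOR_RGB2HSV),(lo,s,v),(hi,255,255))
    o=np.zeros_like(h);a=[int(t) for t in box];o[a[1]-8:a[3]+8,a[0]-8:a[2]+8]=h[a[1]-8:a[3]+8,a[0]-8:a[2]+8]
    return fill(cv2.morphologyEx(o,cv2.MORPH_CLOSE,np.ones((3,3)))>0)
E
python3 - <<'E'
from h import *
P=[(camera(c),c=="wrist") for c in ["scene","side","wrist"]]
for n,lo,hi,g in [("fine_sieve",100,130,(.454,.001,0,-.26)),("coarse_sieve",50,90,(.449,-.127,0,.35))]:
    O=[]
    for p,fi in P:
        b=cv2.boundingRect(np.round(proj(p,S+np.array(g[:3]),fi)).astype(np.int32));b=[b[0],b[1],b[0]+b[2],b[1]+b[3]]
        O.append((p,hue(p,lo,hi,b),fi)); print([m for m in cv2.boundingRect(O[-1][1].astype(np.uint8))])
        print(n,sfit(O[-1:],SP,*g))
    print(n,"all",sfit(O,SP,*g,freez=True))
E
```

```text
[329, 207, 20, 22]
fine_sieve (array([449.3, -18. ,   0. ,  44.2]), np.float64(0.887))
[334, 241, 30, 27]
fine_sieve (array([455.6,  -1.1,   0. , -23.2]), np.float64(0.131))
[285, 170, 75, 91]
fine_sieve (array([ 4.556e+02, -2.000e-01,  0.000e+00, -1.570e+01]), np.float64(0.051))
fine_sieve all (array([ 4.557e+02, -4.000e-01, -1.100e+00, -1.800e+01]), np.float64(0.36))
[291, 174, 18, 5]
coarse_sieve (array([ 436.1, -146.2,    0. ,   68.2]), np.float64(0.965))
[354, 209, 31, 24]
coarse_sieve (array([ 449. , -131.3,    0. ,   21.7]), np.float64(0.162))
[150, 209, 71, 74]
coarse_sieve (array([ 448.9, -130.6,    0. ,   22.7]), np.float64(0.062))
coarse_sieve all (array([ 449.1, -132.4,   -3.5,   24.3]), np.float64(0.394))
```

>>> drive_tool([
  [[0,0,-35],[0,0,-1],1],
  [[0,0,-35],[0,0,0],1],
  [[0,0,-35],[0,0,0],1],
  [[0,0,-35],[0,0,0],1],
  [[0,0,-30],[0,0,0],1],
  [[0,0,-20],[0,0,0],1],
  [[0,0,0],[0,0,0],0.3],
  [[0,0,0],[0,0,0],0.3],
])

```text
clock: 5.47
eef_pos: [0.4559, -0.0, 0.0106]
tool_rot: [0.139, 0.99, -0.0, -0.002]
ft_force: [-6.5, 0.1, 18.4]
grip_width: 0.064
grasp_force: 30.5
```

>>> drive_tool([
  [[0,0,0],[0,0,0],0.3],
  [[0,0,0],[0,0,0],0.3],
  [[0,0,0],[0,0,0],0.3],
  [[0,0,0],[0,0,0],0.3],
])

```text
clock: 5.8
eef_pos: [0.4582, 0.0, 0.0125]
tool_rot: [0.139, 0.99, 0.0, 0.001]
ft_force: [-0.4, -0.5, -1.7]
grip_width: 0.063
grasp_force: 65.6
```

Run:
```python
from h import *
p=camera("wrist");save(p,"w2");o=get_obs();print(o["eef_pos"],o["tool_rot"],o["ft_force"])
```

```text
[ 4.57923893e-01 -1.60729655e-05  1.22773449e-02] [1.39193800e-01 9.90264516e-01 1.47146338e-04 1.11928414e-03] [-0.0850227  -0.48329304 -1.15103885]
```

View pics/w2.png

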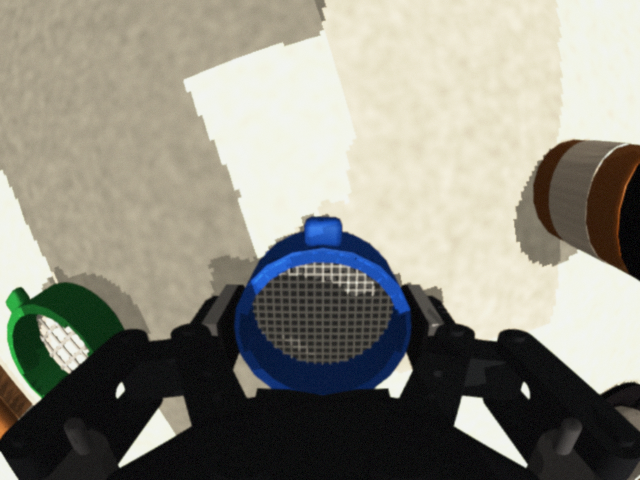

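>>> drive_tool([
  [[0,0,20],[0,0,0],0.3],
  [[0,0,35],[0,0,6.6],0.3],
  [[0,0,35],[0,0,6.6],0.3],
  [[0,0,30],[0,0,6.6],0.3],
  [[15,22,0],[0,0,6.6],0.3],
  [[15,22,0],[0,0,6.6],0.3],
  [[15,22,0],[0,0,6.6],0.3],
  [[15,22,0],[0,0,6.6],0.3],
])

```text
clock: 6.52
eef_pos: [0.5178, 0.0889, 0.1323]
tool_rot: [-0.263, 0.965, -0.0, 0.001]
ft_force: [0.2, -0.9, -2.1]
grip_width: 0.0627
grasp_force: 66.2
```

>>> drive_tool([
  [[15,22,0],[0,0,6.6],0.3],
  [[15,22,0],[0,0,6.6],0.3],
  [[15,22,0],[0,0,6.6],0.3],
  [[15,22,0],[0,0,6.6],0.3],
  [[15,22,0],[0,0,6.6],0.3],
  [[15,22,0],[0,0,6.6],0.3],
  [[15,22,0],[0,0,6.6],0.3],
  [[15,22,0],[0,0,6.6],0.3],
])

```text
clock: 7.18
eef_pos: [0.6375, 0.2651, 0.1315]
tool_rot: [-0.665, 0.747, -0.0, 0.0]
ft_force: [1.5, -0.3, -1.8]
grip_width: 0.0627
grasp_force: 66.2
```

>>> drive_tool([
  [[6,26,0],[0,0,6.6],0.3],
  [[0,0,0],[0,0,0],0.3],
  [[0,0,0],[0,0,0],0.3],
])

```text
clock: 7.43
eef_pos: [0.6427, 0.2914, 0.1305]
tool_rot: [-0.705, 0.709, 0.0, -0.0]
ft_force: [0.0, -0.6, -0.6]
grip_width: 0.0628
grasp_force: 66.2
```

Run:
```python
from h import *
p=camera("wrist");save(p,"w3");o=get_obs();print(o["eef_pos"],o["tool_rot"],o["ft_force"],o["ft_torque"],o["joint_pos"],o["grip_width"])
for n in ["receiver","drip_tray","fine_sieve"]:
    for s in silhouettes(n,p)[:1]:print(n,round(s["conf"],2),s["bbox"])
```

```text
[0.642511   0.29017387 0.13074472] [-7.04598254e-01  7.09606128e-01 -1.72720410e-05 -6.65948796e-04] [ 0.61336386 -1.05139861 -0.94187375] [-0.03654894  0.05051518  0.02389804] [ 4.24418800e-01  7.11254852e-01  4.88272940e-01  1.34905005e+00
 -4.98359077e-04 -1.13929500e+00] 0.06299366304405428
receiver 0.75 [264.0, 3.4, 387.0, 117.1]
drip_tray 0.79 [258.5, 0.0, 389.8, 128.1]
fine_sieve 0.78 [236.1, 216.2, 413.0, 394.4]
```

View pics/w3.png

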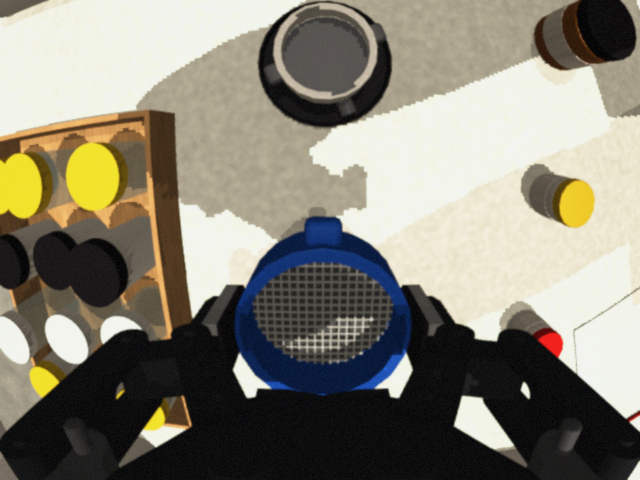

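The sieve is held centrally at (324,310). The receiver is at (325,52), and its ears at (272,75)/(378,32) show that it is yawed by about +21°, so "crosswise" has to follow that. I'll measure it now.

```bash
cat >> h.py <<'E'
er=ears(29,38)/1e3
RP=[np.r_[circ(32,0),circ(32,42)]/1e3,er[:8],er[8:]]
TP=[np.r_[circ(48,0),circ(48,8)]/1e3]+RP
def clip(p,m,fish,r0=0,r1=480,c0=0,c1=640):
    """restrict comparision to a window by zeroing outside (use with render patch)"""
    w=np.zeros((480,640));w[r0:r1,c0:c1]=1;return w
def sfitw(obs,parts,g,n=4):
    def q(v):
        t=np.r_[v,np.zeros(4-len(v))];return np.array([g[0]+t[0]/1e3,g[1]+t[1]/1e3,g[2]+t[3]/1e3,g[3]+t[2]/20])
    def f(v):
        t=0
        for p,m,fi,w in obs:
            r=render(p,parts,q(v),fi)*w;t+=1-np.minimum(r,m*w).sum()/np.maximum(r,m*w).sum()
        return t/len(obs)
    r=minimize(f,np.zeros(n),method="Nelder-Mead",options=dict(initial_simplex=np.r_[np.zeros((1,n)),np.eye(n)*3],xatol=.05,fatol=1e-4))
    v=q(r.x);return np.round(np.r_[v[:3]*1e3,np.degrees(v[3])],1),round(r.fun,3)
E
python3 - <<'E'
from h import *
p=camera("wrist");o=get_obs();print(o["eef_pos"])
one=np.ones((480,640))
s=silhouettes("receiver",p)[0];t=silhouettes("drip_tray",p)[0]
print("rec",sfitw([(p,fill(s["region"]),True,one)],RP,(.642,.17,0,.37),3))
u=fill(s["region"]|t["region"])
g=cv2.cvtColor(p["image"],cv2.COLOR_RGB2GRAY)
print("union",sfitw([(p,u,True,one)],TP,(.642,.17,0,.37),3))
m=hue(p,100,130,[230,210,415,395]);w=clip(p,m,1,0,385,246,402)
print("sieve",sfitw([(p,m,True,w)],SP,(.6425,.29,.12,1.57),4),sfitw([(p,m,True,w)],SP,(.6425,.29,.12,1.57),3))
v=p["image"].copy()
for parts,q in [(TP,(.642,.17,0,.37))]:
    pass
for n in["scene","side"]:
    c=camera(n);r=silhouettes("receiver",c)[0];d=silhouettes("drip_tray",c)
    print(n,"rec",sfitw([(c,fill(r["region"]),False,one)],RP,(.642,.17,0,.37),3),"union",sfitw([(c,fill(r["region"]|d[0]["region"]),False,one)],TP,(.642,.17,0,.37),3) if d else"")
E
```

```text
[0.64284438 0.28875816 0.13168791]
rec (array([639.5, 168.6,   0. ,  22.2]), np.float64(0.051))
union (array([639.6, 169.6,   0. ,  22.6]), np.float64(0.02))
sieve (array([642. , 291.6, 117.2,  89.7]), np.float64(0.007)) (array([642.1, 291. , 120. ,  89.2]), np.float64(0.015))
scene rec (array([634.5, 164.5,   0. ,  42.5]), np.float64(0.106)) union (array([637.7, 166.2,   0. ,  26. ]), np.float64(0.08))
side rec (array([638.3, 166.9,   0. , -53.9]), np.float64(0.26)) union (array([639.3, 169.2,   0. ,  32.7]), np.float64(0.175))
```

>>> drive_tool([
  [[-0.5,-30.4,0],[0,0,5.7],0.3],
  [[-0.5,-30.4,0],[0,0,5.7],0.3],
  [[-0.5,-30.4,0],[0,0,5.6],0.3],
  [[-0.5,-30.3,0],[0,0,5.6],0.3],
  [[0,0,-30],[0,0,0],0.3],
  [[0,0,-30],[0,0,0],0.3],
  [[0,0,-9],[0,0,0],0.3],
  [[0,0,0],[0,0,0],0.3],
])

```text
clock: 8.75
eef_pos: [0.6381, 0.1676, 0.0586]
tool_rot: [0.83, -0.558, -0.003, 0.003]
ft_force: [0.1, 0.1, -0.6]
grip_width: 0.0626
grasp_force: 66.2
```

Run:
```python
from h import *
for n in ["scene","side"]:
    p=camera(n);c=proj(p,[[.64,.17,.06]])[0].astype(int);im=p["image"][c[1]-50:c[1]+50,c[0]-65:c[0]+65]
    cv2.imwrite(f"pics/{n}1.png",cv2.resize(im,None,fx=3,fy=3,interpolation=cv2.INTER_CUBIC)[:,:,::-1])
a=np.hstack([cv2.imread(f"pics/{n}1.png") for n in["scene","side"]]);cv2.imwrite("pics/ss1.png",a)
o=get_obs();print(o["eef_pos"],o["ft_force"])
```

```text
[0.64120157 0.16897392 0.06275761] [-0.43972724  0.24640503  0.12414648]
```

View pics/ss1.png

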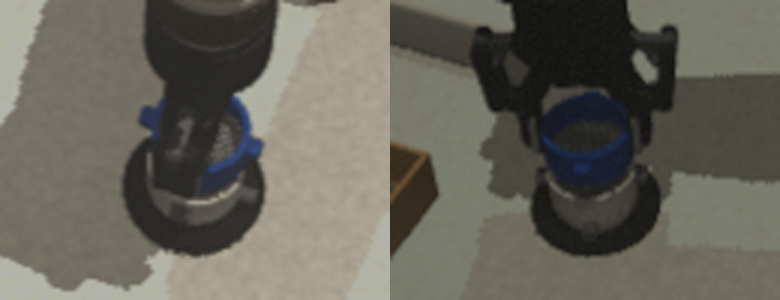

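The sieve hangs centred over the receiver in both views, its ears crosswise. I'll lower it slowly.

>>> drive_tool([
  [[0,0,-3],[0,0,0],0.3],
  [[0,0,-3],[0,0,0],0.3],
  [[0,0,-3],[0,0,0],0.3],
  [[0,0,-1],[0,0,0],0.3],
  [[0,0,0],[0,0,0],0.3],
])

```text
clock: 9.27
eef_pos: [0.6409, 0.1686, 0.0523]
tool_rot: [0.83, -0.558, -0.0, 0.0]
ft_force: [-0.4, 0.4, -1.4]
grip_width: 0.063
grasp_force: 66.2
```

>>> drive_tool([
  [[0,0,-2],[0,0,0],0.3],
  [[0,0,-2],[0,0,0],0.3],
  [[0,0,0],[0,0,0],0.3],
])

```text
clock: 9.52
eef_pos: [0.6407, 0.1684, 0.0478]
tool_rot: [0.83, -0.558, -0.0, 0.0]
ft_force: [-0.8, 0.4, -1.8]
grip_width: 0.0628
grasp_force: 66.2
```

>>> drive_tool([
  [[0,0,-1.5],[0,0,0],0.3],
  [[0,0,-1.5],[0,0,0],0.3],
  [[0,0,0],[0,0,0],0.3],
])

```text
clock: 9.77
eef_pos: [0.6411, 0.1685, 0.0453]
tool_rot: [0.83, -0.558, 0.0, -0.0]
ft_force: [-1.0, -0.2, -0.8]
grip_width: 0.063
grasp_force: 66.3
```

>>> drive_tool([
  [[0,0,-1],[0,0,0],0.3],
  [[0,0,-1],[0,0,0],0.3],
  [[0,0,0],[0,0,0],0.3],
])

```text
clock: 10.02
eef_pos: [0.6411, 0.1685, 0.0451]
tool_rot: [0.83, -0.558, 0.0, -0.0]
ft_force: [-2.9, -0.7, 8.2]
grip_width: 0.0629
grasp_force: 67.1
```

>>> drive_tool([
  [[0,0,-1],[0,0,0],0.3],
  [[0,0,-1],[0,0,0],0.3],
  [[0,0,0],[0,0,0],0.3],
])

```text
clock: 10.27
eef_pos: [0.6412, 0.1686, 0.0451]
tool_rot: [0.83, -0.558, 0.001, -0.001]
ft_force: [-7.3, -1.1, 17.0]
grip_width: 0.063
grasp_force: 67.9
```

Run:
```python
from h import *
p=camera("wrist");o=get_obs();print(o["eef_pos"],o["ft_force"],o["ft_torque"])
m=hue(p,100,130,[230,210,415,395]);w=clip(p,m,1,0,385,246,402)
print("sieve",sfitw([(p,m,True,w)],SP,(.640,.169,.031,1.96),4))
```

```text
[0.64113489 0.16853359 0.04509412] [-5.43200748 -2.030928   15.65373639] [-0.45918564  1.51705399 -0.01372233]
sieve (array([639.9, 170.7,  31.7, 111.8]), np.float64(0.007))
```

>>> drive_tool([
  [[0,0,1],[0,0,0],0.3],
  [[0,0,0.5],[0,0,-5],0.3],
  [[0,0,0],[0,0,-5],0.3],
  [[0,0,0],[0,0,-5],0.3],
  [[0,0,0],[0,0,-5],0.3],
  [[0,0,0],[0,0,0],0.3],
])

```text
clock: 10.82
eef_pos: [0.6419, 0.1686, 0.0451]
tool_rot: [0.719, -0.695, 0.001, -0.001]
ft_force: [-1.9, -1.0, 8.1]
grip_width: 0.0628
grasp_force: 67.1
```

>>> drive_tool([
  [[0,0,0],[0,0,-7],0.3],
  [[0,0,0],[0,0,-7],0.3],
  [[0,0,0],[0,0,-7],0.3],
  [[0,0,0],[0,0,-7],0.3],
  [[0,0,0],[0,0,-7],0.3],
  [[0,0,0],[0,0,0],0.3],
])

```text
clock: 11.32
eef_pos: [0.6415, 0.169, 0.0451]
tool_rot: [-0.477, 0.879, -0.0, 0.001]
ft_force: [-3.1, 0.1, 8.3]
grip_width: 0.0629
grasp_force: 67.2
```

>>> drive_tool([
  [[0,0,0],[0,0,-7],0.3],
  [[0,0,0],[0,0,-7],0.3],
  [[0,0,0],[0,0,-7],0.3],
  [[0,0,0],[0,0,-7],0.3],
  [[0,0,0],[0,0,-7],0.3],
  [[0,0,0],[0,0,0],0.3],
  [[0,0,0],[0,0,0],0.3],
])

```text
clock: 11.9
eef_pos: [0.6411, 0.1693, 0.0451]
tool_rot: [-0.193, 0.981, 0.001, 0.001]
ft_force: [-4.2, 0.9, 8.9]
grip_width: 0.0631
grasp_force: 67.2
```

Run:
```python
from h import *
p=camera("wrist");save(p,"w4");o=get_obs();print(o["eef_pos"],o["ft_force"],o["ft_torque"],o["joint_pos"])
m=hue(p,100,130,[230,210,415,395]);w=clip(p,m,1,0,385,246,402)
print("sieve",sfitw([(p,m,True,w)],SP,(.640,.169,.031,.38),4))
```

```text
[0.6411333  0.16932937 0.0451516 ] [-4.3479507   0.85240865  9.19445617] [ 0.0467404   0.79725422 -0.17319444] [ 2.57717454e-01  6.83035555e-01  2.04066738e-01  1.09003094e+00
  1.08367325e-03 -1.29904117e-01]
sieve (array([642.2, 170.7,  31. ,  21.9]), np.float64(0.007))
```

>>> drive_tool([
  [[0,0,0],[0,0,0],1],
  [[0,0,0],[0,0,0],1],
  [[0,0,0],[0,0,0],1],
  [[0,0,0],[0,0,0],1],
  [[0,0,15],[0,0,0],1],
  [[0,0,40],[0,0,0],1],
  [[0,0,40],[0,0,0],1],
  [[0,0,40],[0,0,0],1],
])

```text
clock: 12.62
eef_pos: [0.6403, 0.1682, 0.1782]
tool_rot: [-0.192, 0.981, -0.0, -0.001]
ft_force: [0.8, -0.2, -0.4]
grip_width: 0.0854
grasp_force: 0.0
```

>>> drive_tool([
  [[-21.4,-33.3,2],[0,0,0],1],
  [[-21.4,-33.3,2],[0,0,0],1],
  [[-21.4,-33.3,2],[0,0,0],1],
  [[-21.4,-33.3,2],[0,0,0],1],
  [[-21.4,-33.3,0],[0,0,0],1],
  [[-21.4,-33.3,0],[0,0,0],1],
  [[-21.4,-33.3,0],[0,0,0],1],
  [[-21.4,-33.3,0],[0,0,0],1],
])

```text
clock: 13.28
eef_pos: [0.4685, -0.0993, 0.1858]
tool_rot: [-0.193, 0.981, -0.0, 0.0]
ft_force: [-0.1, -0.9, 0.3]
grip_width: 0.0858
grasp_force: 0.0
```

>>> drive_tool([
  [[-21.4,-33.3,0],[0,0,0],1],
  [[0,0,0],[0,0,0],1],
  [[0,0,0],[0,0,0],1],
])

```text
clock: 13.53
eef_pos: [0.4475, -0.1329, 0.186]
tool_rot: [-0.19, 0.982, 0.0, 0.0]
ft_force: [0.6, 0.5, -0.1]
grip_width: 0.0856
grasp_force: 0.0
```

Run:
```python
from h import *
p=camera("wrist");save(p,"w5");o=get_obs();print(o["clock"],o["eef_pos"],o["ft_force"],o["tool_rot"])
g=(.449,-.131,0,.39)
b=cv2.boundingRect(np.round(proj(p,S+np.array(g[:3]),True)).astype(np.int32));print(b)
m=hue(p,50,90,[b[0],b[1],b[0]+b[2],b[1]+b[3]]);one=np.ones((480,640))
print("green",sfitw([(p,m,True,one)],SP,g,3),sfitw([(p,m,True,one)],SP,g,4))
ps=[]
for n in ["scene","side"]:
    p=camera(n);c=proj(p,[[.64,.17,.05]])[0].astype(int);im=p["image"][c[1]-50:c[1]+50,c[0]-65:c[0]+65]
    ps.append(cv2.resize(im,None,fx=3,fy=3,interpolation=cv2.INTER_CUBIC)[:,:,::-1])
cv2.imwrite("pics/ss2.png",np.hstack(ps))
```

```text
13.5833 [ 0.44836287 -0.13186242  0.18596104] [-0.14406947 -0.0327177   0.57913318] [-1.91386769e-01  9.81514614e-01  6.06406024e-05  4.02914857e-04]
(283, 175, 81, 97)
green (array([ 448.9, -130.5,    0. ,   20.7]), np.float64(0.059)) (array([ 450.3, -129.9,   -8.7,   20.7]), np.float64(0.02))
```

View pics/ss2.png

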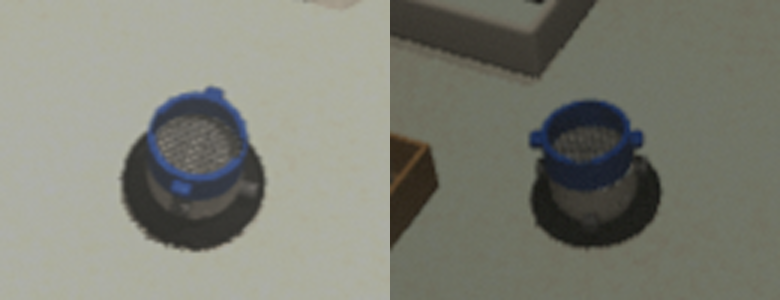

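The blue sieve is seated, its ears (213,95)/(180,187) standing over the grey ear (183,205). Next I'll take the green one.

>>> drive_tool([
  [[0,0,-35],[0,0,-1.2],1],
  [[0,0,-35],[0,0,0],1],
  [[0,0,-35],[0,0,0],1],
  [[0,0,-35],[0,0,0],1],
  [[0,0,-25],[0,0,0],1],
  [[0,0,-11],[0,0,0],1],
  [[0,0,0],[0,0,0],0.3],
  [[0,0,0],[0,0,0],0.3],
])

```text
clock: 14.35
eef_pos: [0.4487, -0.13, 0.0093]
tool_rot: [-0.183, 0.983, 0.0, -0.001]
ft_force: [-7.5, 3.7, 22.4]
grip_width: 0.0642
grasp_force: 32.3
```

>>> drive_tool([
  [[0,0,0],[0,0,0],0.3],
  [[0,0,0],[0,0,0],0.3],
  [[0,0,0],[0,0,0],0.3],
  [[0,0,0],[0,0,0],0.3],
  [[0,0,0],[0,0,0],0.3],
])

```text
clock: 14.77
eef_pos: [0.4489, -0.1313, 0.0104]
tool_rot: [-0.182, 0.983, -0.0, 0.001]
ft_force: [-0.1, -0.7, -0.8]
grip_width: 0.0632
grasp_force: 65.6
```

Run:
```python
from h import *
p=camera("wrist");o=get_obs();print(o["clock"],o["eef_pos"],o["ft_force"],o["tool_rot"])
m=hue(p,50,90,[230,210,415,395]);w=clip(p,m,1,0,385,246,402)
print("sieve",sfitw([(p,m,True,w)],SP,(.448,-.132,.0,.36),4))
```

```text
14.8167 [ 0.44871648 -0.13130229  0.01025196] [ 0.4179597   1.45982904 -0.95638268] [-1.82221173e-01  9.83257452e-01 -2.16532020e-04  4.24049537e-04]
sieve (array([ 450. , -130.1,   -2.1,   21.5]), np.float64(0.006))
```

>>> drive_tool([
  [[0,0,20],[0,0,0],0.3],
  [[0,0,40],[0,0,7],0.3],
  [[0,0,40],[0,0,7],0.3],
  [[19.2,30,0],[0,0,7],0.3],
  [[19.2,30,0],[0,0,7],0.3],
  [[19.2,30,0],[0,0,7],0.3],
  [[19.2,30,0],[0,0,7],0.3],
  [[19.2,30,0],[0,0,7],0.3],
])

```text
clock: 15.48
eef_pos: [0.5451, 0.0201, 0.1102]
tool_rot: [-0.576, 0.818, -0.0, 0.0]
ft_force: [0.6, -0.0, 0.1]
grip_width: 0.0632
grasp_force: 66.2
```

>>> drive_tool([
  [[19.2,30,0],[0,0,7],0.3],
  [[19.2,30,0],[0,0,7],0.3],
  [[19.2,30,0],[0,0,7],0.3],
  [[19.2,30,0],[0,0,7],0.3],
  [[19.2,30,0],[0,0,7],0.3],
  [[0,0,0],[0,0,7],0.3],
  [[0,0,-12],[0,0,0],0.3],
  [[0,0,0],[0,0,0],0.3],
])

```text
clock: 16.15
eef_pos: [0.6392, 0.1693, 0.0951]
tool_rot: [0.829, -0.559, -0.001, 0.002]
ft_force: [-0.3, -0.8, -1.7]
grip_width: 0.0631
grasp_force: 66.3
```

Run:
```python
from h import *
p=camera("wrist");o=get_obs();print(o["clock"],o["eef_pos"],o["ft_force"],o["tool_rot"],o["joint_pos"])
m=hue(p,50,90,[230,210,415,395]);w=clip(p,m,1,0,385,246,402)
print("sieve",sfitw([(p,m,True,w)],SP,(.641,.17,.086,1.95),4))
print([get_obs()["eef_pos"].round(4).tolist() for i in range(1)])
ps=[]
for n in ["scene","side"]:
    p=camera(n);c=proj(p,[[.64,.17,.07]])[0].astype(int);im=p["image"][c[1]-50:c[1]+50,c[0]-65:c[0]+65]
    ps.append(cv2.resize(im,None,fx=3,fy=3,interpolation=cv2.INTER_CUBIC)[:,:,::-1])
cv2.imwrite("pics/ss3.png",np.hstack(ps))
print(get_obs()["eef_pos"])
```

```text
16.2 [0.63901051 0.16870577 0.09592236] [-1.98464551 -0.45802298 -1.49595865] [ 0.82903356 -0.55919512 -0.00133019  0.00155285] [ 2.58141861e-01  6.41390725e-01  2.68487883e-01  1.20198262e+00
 -4.46561152e-05 -1.69661864e+00]
sieve (array([637.9, 171.5,  83.2, 112.7]), np.float64(0.006))
[[0.639, 0.1687, 0.0959]]
[0.63995033 0.16830954 0.09766692]
```

View pics/ss3.png

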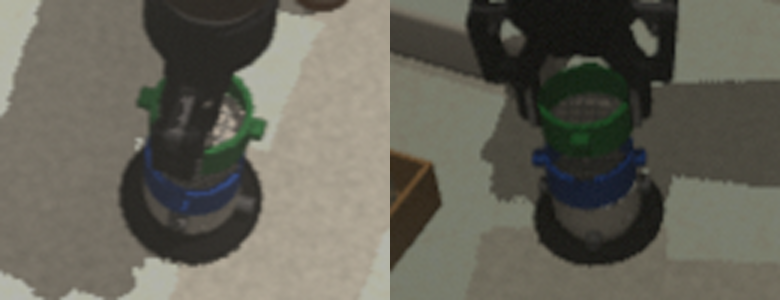

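The green sieve is over the blue one, its ears crosswise and the two coaxial in both views. Lowering it.

>>> drive_tool([
  [[0,0,-4],[0,0,0],0.3],
  [[0,0,-4],[0,0,0],0.3],
  [[0,0,-4],[0,0,0],0.3],
  [[0,0,-2],[0,0,0],0.3],
  [[0,0,0],[0,0,0],0.3],
  [[0,0,0],[0,0,0],0.3],
])

```text
clock: 16.8
eef_pos: [0.6402, 0.1686, 0.0836]
tool_rot: [0.829, -0.559, -0.0, 0.0]
ft_force: [-0.5, 0.3, -1.5]
grip_width: 0.063
grasp_force: 66.3
```

>>> drive_tool([
  [[0,0,-2],[0,0,0],0.3],
  [[0,0,-2],[0,0,0],0.3],
  [[0,0,-2],[0,0,0],0.3],
  [[0,0,0],[0,0,0],0.3],
])

```text
clock: 17.13
eef_pos: [0.6404, 0.1688, 0.0774]
tool_rot: [0.829, -0.559, -0.0, 0.0]
ft_force: [0.9, -0.2, -1.9]
grip_width: 0.0633
grasp_force: 66.3
```

>>> drive_tool([
  [[0,0,-2],[0,0,0],0.3],
  [[0,0,-2],[0,0,0],0.3],
  [[0,0,0],[0,0,0],0.3],
])

```text
clock: 17.38
eef_pos: [0.6404, 0.1688, 0.0734]
tool_rot: [0.829, -0.559, 0.0, 0.0]
ft_force: [0.4, 0.1, -1.0]
grip_width: 0.063
grasp_force: 66.4
```

>>> drive_tool([
  [[0,0,-1],[0,0,0],0.3],
  [[0,0,-1],[0,0,0],0.3],
  [[0,0,0],[0,0,0],0.3],
])

```text
clock: 17.63
eef_pos: [0.6404, 0.1688, 0.0718]
tool_rot: [0.829, -0.559, 0.0, -0.0]
ft_force: [-0.5, 0.0, -0.5]
grip_width: 0.063
grasp_force: 66.4
```

>>> drive_tool([
  [[0,0,-1],[0,0,0],0.3],
  [[0,0,-1],[0,0,0],0.3],
  [[0,0,0],[0,0,0],0.3],
])

```text
clock: 17.88
eef_pos: [0.6405, 0.1689, 0.0717]
tool_rot: [0.829, -0.559, 0.0, -0.0]
ft_force: [-2.9, -0.9, 8.0]
grip_width: 0.0627
grasp_force: 67.2
```

Run:
```python
from h import *
p=camera("wrist");o=get_obs();print(o["clock"],o["eef_pos"],o["ft_force"],o["ft_torque"])
m=hue(p,50,90,[230,210,415,395]);w=clip(p,m,1,0,385,246,402)
print("sieve",sfitw([(p,m,True,w)],SP,(.641,.17,.06,1.95),4))
```

```text
17.9333 [0.64048899 0.16884482 0.07176797] [-1.40731448 -0.82531824  8.40787869] [-0.2177888   0.76540653  0.03215952]
sieve (array([639. , 171.1,  59.6, 112.9]), np.float64(0.005))
```

>>> drive_tool([
  [[0,0,0.5],[0,0,-5],0.3],
  [[0,0,0],[0,0,-5],0.3],
  [[0,0,0],[0,0,-5],0.3],
  [[0,0,0],[0,0,-6],0.3],
  [[0,0,0],[0,0,0],0.3],
])

```text
clock: 18.35
eef_pos: [0.6413, 0.1686, 0.0718]
tool_rot: [0.713, -0.702, 0.001, -0.001]
ft_force: [-0.5, -0.4, 5.1]
grip_width: 0.0631
grasp_force: 66.9
```

>>> drive_tool([
  [[0,0,0],[0,0,-7],0.3],
  [[0,0,0],[0,0,-7],0.3],
  [[0,0,0],[0,0,-7],0.3],
  [[0,0,0],[0,0,-7],0.3],
  [[0,0,0],[0,0,-7],0.3],
  [[0,0,0],[0,0,0],0.3],
])

```text
clock: 18.85
eef_pos: [0.6412, 0.1689, 0.0718]
tool_rot: [-0.469, 0.883, -0.0, 0.001]
ft_force: [-0.6, 0.5, 5.5]
grip_width: 0.0629
grasp_force: 67.0
```

>>> drive_tool([
  [[0,0,0],[0,0,-7],0.3],
  [[0,0,0],[0,0,-7],0.3],
  [[0,0,0],[0,0,-7],0.3],
  [[0,0,0],[0,0,-7],0.3],
  [[0,0,0],[0,0,-7],0.3],
  [[0,0,0],[0,0,0],0.3],
  [[0,0,0],[0,0,0],0.3],
])

```text
clock: 19.43
eef_pos: [0.6413, 0.1693, 0.0718]
tool_rot: [-0.183, 0.983, 0.0, 0.001]
ft_force: [-0.4, 0.6, 4.7]
grip_width: 0.0629
grasp_force: 66.9
```

Run:
```python
from h import *
p=camera("wrist");o=get_obs();print(o["clock"],o["eef_pos"],o["ft_force"],o["ft_torque"])
m=hue(p,50,90,[230,210,415,395]);w=clip(p,m,1,0,385,246,402)
print("sieve",sfitw([(p,m,True,w)],SP,(.641,.17,.06,.38),4))
```

```text
19.4833 [0.64130837 0.1692812  0.07175203] [-0.22043985  0.12678041  5.17080715] [ 0.03375037  0.09807649 -0.07952589]
sieve (array([642.2, 170.5,  59.3,  21.6]), np.float64(0.007))
```

>>> drive_tool([
  [[0,0,0],[0,0,0],1],
  [[0,0,0],[0,0,0],1],
  [[0,0,0],[0,0,0],1],
  [[0,0,0],[0,0,0],1],
  [[0,0,15],[0,0,0],1],
  [[0,0,35],[0,0,0],1],
  [[0,0,35],[0,0,6.9],1],
  [[0,0,35],[0,0,6.9],1],
])

```text
clock: 20.15
eef_pos: [0.6397, 0.1686, 0.1906]
tool_rot: [-0.302, 0.953, 0.0, -0.001]
ft_force: [0.3, 0.2, 0.3]
grip_width: 0.0854
grasp_force: 0.0
```

>>> drive_tool([
  [[-27.5,-5,2],[0,0,6.9],1],
  [[-27.5,-5,0],[0,0,6.9],1],
  [[-27.5,-5,0],[0,0,6.9],1],
  [[-27.5,-5,0],[0,0,6.9],1],
  [[-27.5,-5,0],[0,0,6.9],1],
  [[-27.5,-5,0],[0,0,6.9],1],
  [[-27.5,-5,0],[0,0,6.9],1],
  [[0,0,0],[0,0,6.9],1],
])

```text
clock: 20.82
eef_pos: [0.4418, 0.1324, 0.1915]
tool_rot: [0.71, -0.705, -0.002, 0.003]
ft_force: [-1.2, 0.4, -0.7]
grip_width: 0.0855
grasp_force: 0.0
```

>>> drive_tool([
  [[0,0,0],[0,0,0],1],
  [[0,0,0],[0,0,0],1],
  [[0,0,0],[0,0,0],1],
])

```text
clock: 21.07
eef_pos: [0.4489, 0.134, 0.1925]
tool_rot: [-0.706, 0.708, -0.0, 0.001]
ft_force: [-0.3, -0.5, -0.2]
grip_width: 0.0859
grasp_force: 0.0
```

Run:
```python
from h import *
p=camera("wrist");o=get_obs();print(o["clock"],o["eef_pos"],o["ft_force"],o["tool_rot"]);save(p,"w6")
CY=lambda r,h:[np.r_[circ(r,0),circ(r,h)]/1e3]
one=np.ones((480,640))
for n,r,h,g in [("sample_jar",25,75,(.4475,.135,0,0)),("collecting_pot",18,48,(.45,.261,0,0))]:
    for s in silhouettes(n,p)[:2]:
        m=fill(s["region"]);print(n,round(s["conf"],2),s["bbox"],sfitw([(p,m,True,one)],CY(r,h),g,2))
ps=[]
for n in ["scene","side"]:
    c=camera(n)
    for s in silhouettes("sample_jar",c)[:1]: print(n,s["bbox"],sfitw([(c,fill(s["region"]),False,one)],CY(25,75),(.4475,.135,0,0),2))
    k=proj(c,[[.64,.17,.06]])[0].astype(int);im=c["image"][k[1]-50:k[1]+50,k[0]-65:k[0]+65]
    ps.append(cv2.resize(im,None,fx=3,fy=3,interpolation=cv2.INTER_CUBIC)[:,:,::-1])
a=np.hstack(ps);b=p["image"][:240,:,::-1]
cv2.imwrite("pics/ss4.png",np.vstack([a,cv2.resize(b,(780,293))]))
```

```text
21.1167 [0.44887075 0.13403022 0.19236179] [ 0.39291004 -0.83618907 -0.29245102] [-7.06420039e-01  7.07792755e-01 -1.75632239e-04  3.38007646e-04]
sample_jar 0.82 [292.0, 180.0, 361.3, 257.9] (array([444.5, 130.8,   0. ,   0. ]), np.float64(0.034))
collecting_pot 0.85 [295.8, 320.6, 332.9, 374.4] (array([454.8, 262.7,   0. ,   0. ]), np.float64(0.082))
scene [382.9, 225.3, 406.8, 265.2] (array([443.5, 128.7,   0. ,   0. ]), np.float64(0.046))
side [317.4, 272.4, 345.3, 312.2] (array([444. , 132.4,   0. ,   0. ]), np.float64(0.048))
```

View pics/ss4.png

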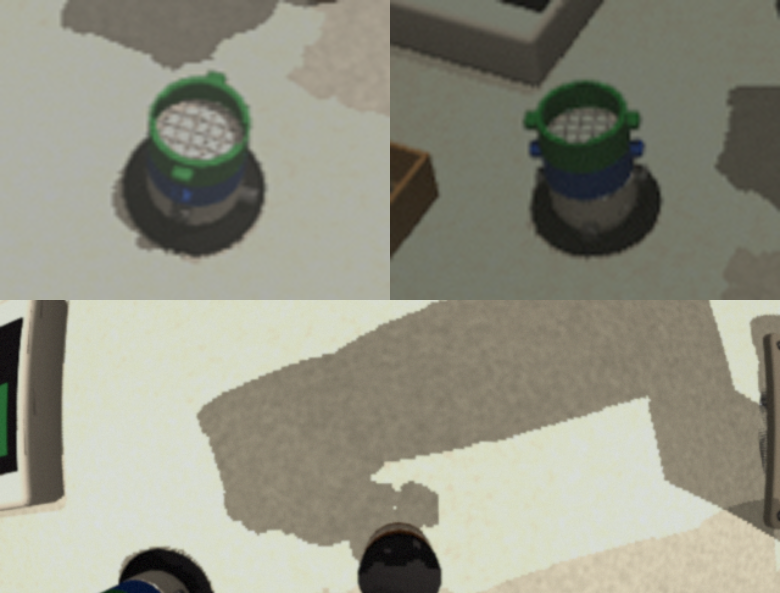

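The tower is right: green, blue and grey ears are stacked at (183,173), (185,195), (183,212). The jar in the wrist view fits at about (445,130). Grasping it.

>>> drive_tool([
  [[-3.5,-4,-20],[0,0,0],1],
  [[0,0,-20],[0,0,0],1],
  [[0,0,-30],[0,0,0],1],
  [[0,0,-30],[0,0,0],1],
  [[0,0,-30],[0,0,0],1],
  [[0,0,-25],[0,0,0],1],
  [[0,0,-13],[0,0,0],1],
  [[0,0,0],[0,0,0],1],
])

```text
clock: 22.08
eef_pos: [0.4416, 0.129, 0.0212]
tool_rot: [-0.707, 0.707, 0.002, -0.003]
ft_force: [0.2, -0.3, 0.8]
grip_width: 0.0853
grasp_force: 0.0
```

>>> drive_tool([
  [[0,0,0],[0,0,0],0.2],
  [[0,0,0],[0,0,0],0.2],
  [[0,0,0],[0,0,0],0.2],
  [[0,0,0],[0,0,0],0.2],
  [[0,0,0],[0,0,0],0.2],
  [[0,0,0],[0,0,0],0.2],
  [[0,0,0],[0,0,0],0.2],
  [[0,0,0],[0,0,0],0.2],
])

```text
clock: 22.75
eef_pos: [0.4457, 0.1302, 0.0259]
tool_rot: [0.707, -0.707, 0.001, -0.001]
ft_force: [-0.6, -0.6, 6.5]
grip_width: 0.049
grasp_force: 61.9
```

Run:
```python
from h import *
p=camera("wrist");o=get_obs();print(o["clock"],o["eef_pos"],o["ft_force"],o["tool_rot"],o["grip_width"]);save(p,"w7")
for s in silhouettes("sample_jar",p)[:1]: print(s["conf"],s["bbox"])
```

```text
22.8 [0.44566687 0.13022143 0.02596884] [-1.55580861 -0.69618486  6.4859509 ] [-0.7071016   0.70710995 -0.00076942  0.00150236] 0.04885762641991595
0.97 [244.9, 231.6, 403.5, 392.4]
```

View pics/w7.png

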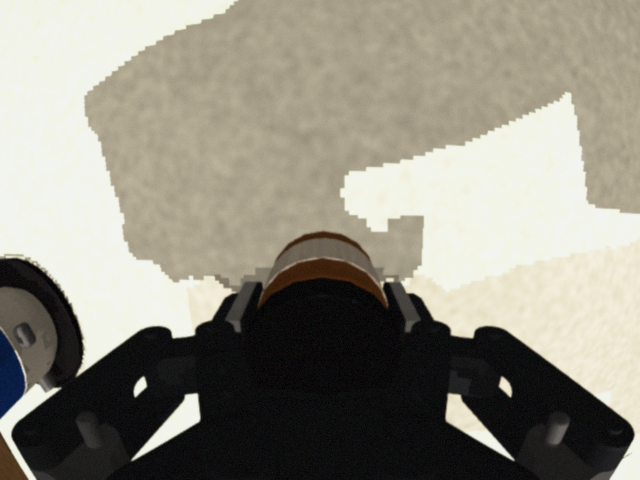

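>>> drive_tool([
  [[0,0,20],[0,0,0],0.2],
  [[0,0,30],[0,0,0],0.2],
  [[0,0,30],[0,0,0],0.2],
  [[0,0,30],[0,0,0],0.2],
  [[15.5,9,0],[0,0,0],0.2],
  [[30,20,0],[0,0,0],0.2],
  [[30,22,0],[0,0,0],0.2],
  [[30,22,0],[0,0,0],0.2],
])

```text
clock: 23.52
eef_pos: [0.5511, 0.2034, 0.1353]
tool_rot: [-0.707, 0.707, -0.0, 0.001]
ft_force: [1.3, 0.6, -1.9]
grip_width: 0.0491
grasp_force: 62.7
```

>>> drive_tool([
  [[30,22,0],[0,0,0],0.2],
  [[30,22,0],[0,0,0],0.2],
  [[20,15,0],[0,0,0],0.2],
  [[10,7,0],[0,0,0],0.2],
  [[0,0,0],[0,0,0],0.2],
  [[0,0,-30],[0,0,0],0.2],
  [[0,0,-30],[0,0,0],0.2],
  [[0,0,0],[0,0,0],0.2],
])

```text
clock: 24.18
eef_pos: [0.6348, 0.2664, 0.0672]
tool_rot: [-0.707, 0.707, 0.002, -0.006]
ft_force: [-1.7, 0.0, -3.9]
grip_width: 0.0488
grasp_force: 62.7
```

>>> drive_tool([
  [[0,0,0],[0,0,0],0.2],
  [[0,0,-15],[0,0,0],0.2],
  [[0,0,-15],[0,0,0],0.2],
  [[0,0,-9],[0,0,0],0.2],
  [[0,0,0],[0,0,0],0.2],
  [[0,0,-4],[0,0,0],0.2],
  [[0,0,-2],[0,0,0],0.2],
  [[0,0,0],[0,0,0],0.2],
])

```text
clock: 24.85
eef_pos: [0.6403, 0.2689, 0.0301]
tool_rot: [-0.707, 0.707, -0.0, 0.001]
ft_force: [-0.3, 0.1, -1.6]
grip_width: 0.0491
grasp_force: 62.8
```

>>> drive_tool([
  [[0.5,0.3,-2],[0,0,0],0.2],
  [[0,0,-2],[0,0,0],0.2],
  [[0,0,0],[0,0,0],0.2],
  [[0,0,0],[0,0,0],0.2],
])

```text
clock: 25.18
eef_pos: [0.6411, 0.2694, 0.0261]
tool_rot: [-0.707, 0.707, -0.0, 0.001]
ft_force: [-0.6, 0.3, 0.7]
grip_width: 0.0492
grasp_force: 62.8
```

>>> drive_tool([
  [[0,0,-0.5],[0,0,0],0.2],
  [[0,0,0],[0,0,0],1],
  [[0,0,0],[0,0,0],1],
  [[0,0,0],[0,0,0],1],
  [[0,0,0],[0,0,0],1],
  [[0,0,0],[0,0,0],1],
  [[0,0,15],[0,0,0],1],
  [[0,0,40],[0,0,0],1],
])

```text
clock: 25.85
eef_pos: [0.6356, 0.2671, 0.0725]
tool_rot: [-0.707, 0.707, 0.003, -0.007]
ft_force: [-0.1, -0.5, -1.7]
grip_width: 0.0856
grasp_force: 0.0
```

>>> drive_tool([
  [[0,0,40],[0,0,0],1],
  [[0,0,40],[0,0,0],1],
  [[0,0,0],[0,0,0],1],
  [[0,0,0],[0,0,0],1],
  [[0,0,0],[0,0,0],1],
])

```text
clock: 26.27
eef_pos: [0.6404, 0.2691, 0.1599]
tool_rot: [0.707, -0.707, 0.0, -0.0]
ft_force: [-0.3, 1.0, -0.3]
grip_width: 0.0854
grasp_force: 0.0
```

```bash
cat >> h.py <<'E'
CY=lambda r,h:[np.r_[circ(r,0),circ(r,h)]/1e3]
one=np.ones((480,640))
E
python3 - <<'E'
from h import *
p=camera("wrist");o=get_obs();print(o["clock"],o["eef_pos"],o["ft_force"]);save(p,"w8")
for s in silhouettes("sample_jar",p)[:1]: print("jar",s["conf"],s["bbox"],sfitw([(p,fill(s["region"]),True,one)],CY(25,75),(.641,.269,0,0),2))
b=cv2.boundingRect(np.round(proj(p,S+np.array([.641,.169,.059]),True)).astype(np.int32))
m=hue(p,50,90,[b[0],max(8,b[1]),b[0]+b[2],b[1]+b[3]])
print("green",b,sfitw([(p,m,True,one)],SP[1:],(.641,.169,.059,.38),3))
s=silhouettes("drip_tray",p);
for n in ["scene","side"]:
    c=camera(n)
    for s in silhouettes("sample_jar",c)[:1]: print(n,s["bbox"],sfitw([(c,fill(s["region"]),False,one)],CY(25,75),(.641,.269,0,0),2))
E
```

```text
26.3167 [0.63962267 0.2687689  0.15842913] [-0.20202469 -0.69515915  0.28407896]
jar 0.76 [284.8, 191.2, 359.1, 278.5] (array([640.2, 270.1,   0. ,   0. ]), np.float64(0.036))
green (248, 22, 145, 114) (array([641.3, 170. ,  59. ,  21.6]), np.float64(0.02))
scene [378.0, 330.0, 409.3, 369.2] (array([639.5, 268.3,   0. ,   0. ]), np.float64(0.114))
```

View pics/w8.png

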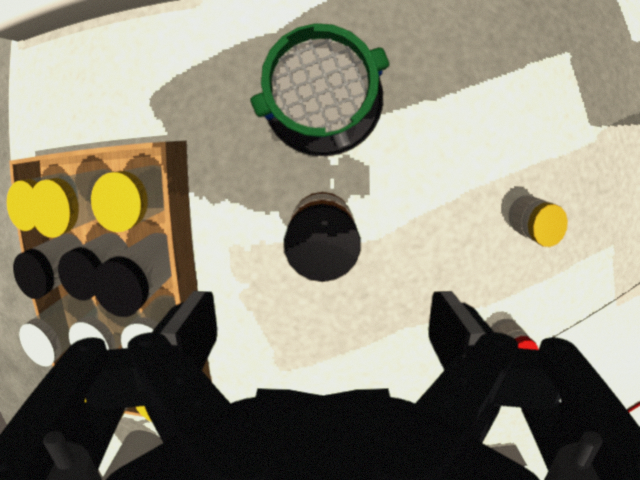

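The jar stands at (322,240) upright beside the tower; relative offset is (-1, 100) mm, fine. Now the pot.

>>> drive_tool([
  [[-30,0,0],[0,0,0],1],
  [[-35,-2,0],[0,0,0],1],
  [[-35,-2,0],[0,0,0],1],
  [[-35,-2,0],[0,0,0],1],
  [[-30,-2,0],[0,0,0],1],
  [[-23,0,0],[0,0,0],1],
  [[0,0,0],[0,0,0],1],
  [[0,0,0],[0,0,0],1],
])

```text
clock: 27.28
eef_pos: [0.4516, 0.2612, 0.1601]
tool_rot: [0.708, -0.707, 0.0, -0.0]
ft_force: [0.4, 0.4, 0.2]
grip_width: 0.0852
grasp_force: 0.0
```

Run:
```python
from h import *
p=camera("wrist");o=get_obs();print(o["clock"],o["eef_pos"],o["ft_force"])
for s in silhouettes("collecting_pot",p)[:2]: print("pot",s["conf"],s["bbox"],sfitw([(p,fill(s["region"]),True,one)],CY(18,48),(.452,.261,0,0),2))
for n in ["scene","side"]:
    c=camera(n)
    for q,r,h,g in [("collecting_pot",18,48,(.452,.261,0,0)),("sample_jar",25,75,(.641,.269,0,0)),("picking_dish",45.5,16,(.623,-.148,0,0))]:
        for s in silhouettes(q,c)[:2]: print(n,q,round(s["conf"],2),s["bbox"],sfitw([(c,fill(s["region"]),False,one)],CY(r,h),g,2))
```

```text
27.3333 [0.4528061  0.26142566 0.16019003] [-0.28446345 -0.58088628  0.03713553]
pot 0.64 [292.6, 199.1, 340.5, 258.8] (array([455.3, 262.2,   0. ,   0. ]), np.float64(0.064))
pot 0.18 [95.7, 81.9, 132.8, 168.4] (array([452., 261.,   0.,   0.]), np.float64(1.0))
scene collecting_pot 0.95 [433.6, 273.9, 454.2, 299.6] (array([453.5, 259.7,   0. ,   0. ]), np.float64(0.082))
scene sample_jar 0.78 [378.6, 328.7, 408.5, 371.0] (array([639.4, 267.6,   0. ,   0. ]), np.float64(0.043))
side collecting_pot 0.6 [295.3, 328.8, 316.0, 350.3] (array([455. , 264.6,   0. ,   0. ]), np.float64(0.105))
side sample_jar 0.87 [202.0, 293.9, 232.6, 334.2] (array([640.6, 271.1,   0. ,   0. ]), np.float64(0.078))
```

>>> drive_tool([
  [[3.5,-0.5,-30],[0,0,0],1],
  [[0,0,-35],[0,0,0],1],
  [[0,0,-35],[0,0,0],1],
  [[0,0,-30],[0,0,0],1],
  [[0,0,-15],[0,0,0],1],
  [[0,0,-7],[0,0,0],1],
  [[0,0,0],[0,0,0],1],
  [[0,0,0],[0,0,0],0.1],
])

```text
clock: 28.45
eef_pos: [0.4565, 0.2609, 0.0083]
tool_rot: [-0.707, 0.707, -0.0, 0.0]
ft_force: [0.0, -0.1, 0.5]
grip_width: 0.0751
grasp_force: 0.0
```

>>> drive_tool([
  [[0,0,0],[0,0,0],0.1],
  [[0,0,0],[0,0,0],0.1],
  [[0,0,0],[0,0,0],0.1],
  [[0,0,0],[0,0,0],0.1],
  [[0,0,0],[0,0,0],0.1],
  [[0,0,0],[0,0,0],0.1],
  [[0,0,0],[0,0,0],0.1],
  [[0,0,0],[0,0,0],0.1],
])

```text
clock: 29.12
eef_pos: [0.4567, 0.2612, 0.0093]
tool_rot: [0.707, -0.707, 0.0, -0.001]
ft_force: [-0.9, -0.3, 6.1]
grip_width: 0.0353
grasp_force: 59.1
```

>>> drive_tool([
  [[0,0,20],[0,0,0],0.1],
  [[0,0,35],[0,0,0],0.1],
  [[0,0,35],[0,0,0],0.1],
  [[0,0,30],[0,0,0],0.1],
  [[8,-16,0],[0,0,0],0.1],
  [[17,-31,0],[0,0,0],0.1],
  [[18,-33,0],[0,0,0],0.1],
  [[18,-33,0],[0,0,0],0.1],
])

```text
clock: 29.78
eef_pos: [0.5174, 0.1469, 0.1286]
tool_rot: [0.708, -0.706, 0.0, -0.001]
ft_force: [1.1, 0.2, -0.3]
grip_width: 0.0349
grasp_force: 59.7
```

>>> drive_tool([
  [[18,-33,0],[0,0,0],0.1],
  [[18,-33,0],[0,0,0],0.1],
  [[18,-33,0],[0,0,0],0.1],
  [[18,-33,0],[0,0,0],0.1],
  [[18,-33,0],[0,0,0],0.1],
  [[15,-23,0],[0,0,0],0.1],
  [[0,0,0],[0,0,0],0.1],
  [[0,0,0],[0,0,0],0.1],
])

```text
clock: 30.45
eef_pos: [0.6222, -0.042, 0.1274]
tool_rot: [-0.706, 0.708, 0.0, -0.0]
ft_force: [0.0, 0.4, -0.4]
grip_width: 0.0349
grasp_force: 59.8
```

>>> drive_tool([
  [[0,0,0],[0,0,0],0.1],
  [[0,0,0],[0,0,0],0.1],
  [[0,0,0],[0,0,0],0.1],
])

```text
clock: 30.7
eef_pos: [0.6213, -0.039, 0.1279]
tool_rot: [0.708, -0.706, -0.0, 0.0]
ft_force: [0.7, 1.3, 0.7]
grip_width: 0.0348
grasp_force: 59.8
```

Run:
```python
from h import *
p=camera("wrist");o=get_obs();print(o["clock"],o["eef_pos"],o["ft_force"]);save(p,"w9")
D=CY(45.5,16)
for s in silhouettes("picking_dish",p)[:2]:
    print("dish",s["conf"],s["bbox"],sfitw([(p,fill(s["region"]),True,one)],D,(.623,-.148,0,0),2))
for s in silhouettes("collecting_pot",p)[:1]: print("pot",s["conf"],s["bbox"])
for n in ["scene","side"]:
    c=camera(n)
    for s in silhouettes("picking_dish",c)[:2]: print(n,round(s["conf"],2),s["bbox"],sfitw([(c,fill(s["region"]),False,one)],D,(.623,-.148,0,0),2))
```

```text
30.75 [ 0.62142681 -0.03901785  0.12801036] [ 0.67177893  0.40048994 -0.88991049]
dish 0.55 [251.6, 14.6, 388.0, 142.7] (array([ 623.8, -147.8,    0. ,    0. ]), np.float64(0.012))
pot 0.75 [270.8, 256.7, 374.1, 391.2]
scene 0.59 [224.0, 219.1, 261.8, 250.8] (array([ 619.6, -157.1,    0. ,    0. ]), np.float64(0.213))
side 0.59 [287.7, 193.5, 322.1, 216.1] (array([ 625.7, -152.6,    0. ,    0. ]), np.float64(0.147))
```

View pics/w9.png

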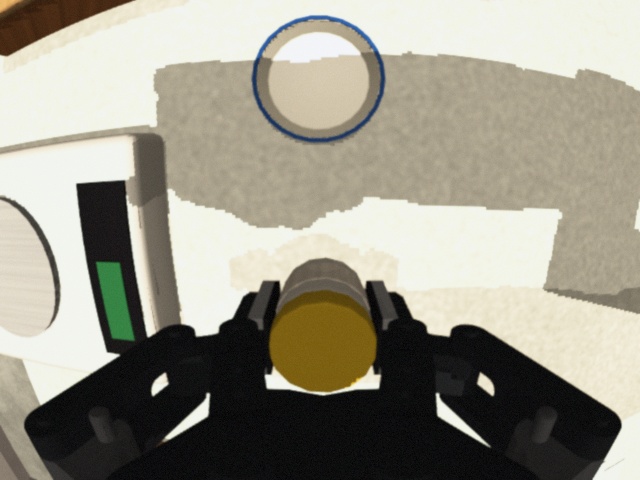

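The dish is at (319,79) and the pot is held at (323,325). Carrying it over.

>>> drive_tool([
  [[2,-20,0],[0,0,0],0.1],
  [[0,-35,0],[0,0,0],0.1],
  [[0,-35,0],[0,0,0],0.1],
  [[0,-35,0],[0,0,0],0.1],
  [[0,-35,0],[0,0,0],0.1],
  [[0,-30,0],[0,0,0],0.1],
  [[0,-19,0],[0,0,0],0.1],
  [[0,0,0],[0,0,0],0.1],
])

```text
clock: 31.72
eef_pos: [0.6233, -0.2543, 0.1275]
tool_rot: [-0.705, 0.709, -0.001, -0.001]
ft_force: [0.4, 0.4, -1.0]
grip_width: 0.0351
grasp_force: 59.8
```

>>> drive_tool([
  [[0,0,-30],[0,0,0],0.1],
  [[0,0,-30],[0,0,0],0.1],
  [[0,0,-30],[0,0,0],0.1],
  [[0,0,-15],[0,0,0],0.1],
  [[0,0,-8],[0,0,0],0.1],
  [[0,0,0],[0,0,0],0.1],
  [[0,0,0],[0,0,0],0.1],
])

```text
clock: 32.3
eef_pos: [0.6243, -0.2491, 0.0153]
tool_rot: [0.707, -0.707, 0.0, -0.0]
ft_force: [0.3, 0.2, 0.7]
grip_width: 0.0352
grasp_force: 59.9
```

>>> drive_tool([
  [[-0.3,0.5,-3],[0,0,0],0.1],
  [[0,0,-2],[0,0,0],0.1],
  [[0,0,0],[0,0,0],0.1],
  [[0,0,0],[0,0,0],0.1],
])

```text
clock: 32.63
eef_pos: [0.6241, -0.249, 0.0107]
tool_rot: [0.707, -0.707, 0.001, -0.0]
ft_force: [0.2, -0.3, -0.9]
grip_width: 0.035
grasp_force: 59.9
```

>>> drive_tool([
  [[0,0,-0.7],[0,0,0],0.1],
  [[0,0,-0.5],[0,0,0],0.1],
  [[0,0,0],[0,0,0],0.1],
])

```text
clock: 32.88
eef_pos: [0.624, -0.2491, 0.0094]
tool_rot: [-0.707, 0.707, -0.001, 0.0]
ft_force: [-0.1, 0.1, 2.5]
grip_width: 0.0352
grasp_force: 60.1
```

>>> drive_tool([
  [[0,0,0],[0,0,0],1],
  [[0,0,0],[0,0,0],1],
  [[0,0,0],[0,0,0],1],
  [[0,0,0],[0,0,0],1],
  [[0,0,0],[0,0,0],1],
  [[0,0,20],[0,0,0],1],
  [[0,0,40],[0,0,0],1],
  [[0,0,40],[0,0,0],1],
])

```text
clock: 33.55
eef_pos: [0.6217, -0.2482, 0.1071]
tool_rot: [-0.707, 0.707, 0.003, -0.001]
ft_force: [0.9, -0.5, 0.0]
grip_width: 0.0857
grasp_force: 0.0
```

>>> drive_tool([
  [[0,20,40],[0,0,0],1],
  [[0,30,40],[0,0,0],1],
  [[0,35,0],[0,0,0],1],
  [[0,35,0],[0,0,0],1],
  [[0,25,0],[0,0,0],1],
  [[0,0,0],[0,0,0],1],
  [[0,0,0],[0,0,0],1],
  [[0,0,0],[0,0,0],1],
])

```text
clock: 34.22
eef_pos: [0.6236, -0.1105, 0.1791]
tool_rot: [0.707, -0.707, 0.0, 0.0]
ft_force: [0.6, 0.0, 0.1]
grip_width: 0.0854
grasp_force: 0.0
```

Run:
```python
from h import *
p=camera("wrist");o=get_obs();print(o["clock"],o["eef_pos"],o["grip_width"])
for q,r,h,g in [("picking_dish",45.5,16,(.624,-.149,0,0)),("collecting_pot",18,48,(.624,-.249,0,0))]:
    for s in silhouettes(q,p)[:1]: print(q,round(s["conf"],2),s["bbox"],sfitw([(p,fill(s["region"]),True,one)],CY(r,h),g,2))
c=camera("scene");save(c,"s9");s=silhouettes("collecting_pot",c)
for s in s[:1]: print(s["conf"],s["bbox"],sfitw([(c,fill(s["region"]),False,one)],CY(18,48),(.624,-.249,0,0),2))
cv2.imwrite("pics/end.png",np.vstack([cv2.resize(a["image"][:,:,::-1],(400,300)) for a in (c,p)]))
```

```text
34.2667 [ 0.62355439 -0.11108837  0.17902767] 0.08564055051503662
picking_dish 0.61 [266.8, 117.6, 377.7, 228.5] (array([ 623.6, -147.6,    0. ,    0. ]), np.float64(0.017))
collecting_pot 0.56 [298.9, 18.8, 343.0, 75.2] (array([ 622.9, -247.8,    0. ,    0. ]), np.float64(0.036))
0.92 [203.6, 194.9, 220.2, 216.4] (array([ 621.4, -250.6,    0. ,    0. ]), np.float64(0.144))
```

View pics/end.png

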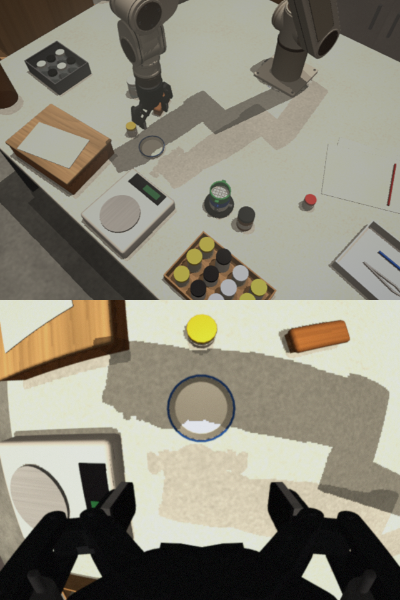

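The pot stands at (202,330) and the dish at (201,408), with an offset of (-0.7, -100.2) mm. The jar and tower are in place and the bystanders are untouched, so I'm handing it in.

```bash
python3 -c "
from workcell import job_done
print(job_done())"
```

```text
the job is handed in; nothing more can be done
None
```

The job is handed in at about 34 s. The blue and green sieves are locked on the receiver with their ears in line. The jar measures 100 mm left of the tower and the pot 100 mm right of the dish, each level to about 1 mm, and everything is released.

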